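# Stack two mask plates and hold the shutter half open

## Task

Set up the light port of the shutter unit for an exposure: lay the mask plate with the rectangular window flat over the port, lined up with it and fully let go, then lay the mask plate with the round hole squarely on top of it, edges flush, and let go. Then slide the shutter's tab along its slot against the spring to half travel (never as far as its open end stop) and finish there, still holding it half open with the gripper: the spring shuts it if you let go. Keep the shutter shut until both plates are stacked, and leave the lens can, loupe ring and tin where they stand.

Things in the scene. Friction and masses are not known exactly. Their poses are not given: they have to be found in the camera images.
- port (a point): Centre of the light port, a 20 (x) by 36 mm (y) opening in the top of the shutter unit: a fixed grey box, top 60 mm above the bench, at another place and yaw each time. z up. The box reaches from x = -68 to 35 mm and from y = -42 to 78 mm of this point. Beside the port, on the -x (robot) side at x = -50 mm, runs the 12 mm wide slot of the shutter tab, along y from -18 to 48 mm.
- tab (a point): Top centre of the shutter's upright black tab, 10 (unit's x) by 14 mm (unit's y), standing 45 mm above the unit's top. Shut, it is at x = -50, y = -10 mm from the port centre, in the port's axes; it opens along the unit's +y (to the robot's left). Black lines by the slot mark shut (short), half travel (long), fully open (short); a pointer at the tab's foot shows the setting.
- shutter (a joint): Travel of the shutter in m: 0 shut (where it starts), 0.025 half travel, 0.050 the open end stop. A spring pulls it shut: about 3 N when shut, rising 1.4 N per 10 mm to about 6.5 N at half travel and 10 N fully open, plus slight friction. It does not stay open by itself.
- mask_window: Bare aluminium mask plate, 40 mm (its x) by 60 mm (its y) by 10 mm thick, about 0.06 kg, with a rectangular window 20 by 36 mm through it. Origin: centre of its underside; z up. Goes below, its long side along the port's long side (either way round), window over port.
- mask_round: Bare aluminium mask plate of the same outside size, 40 by 60 by 10 mm, about 0.06 kg, with one round hole 20 mm across. Origin: centre of its underside; z up. Goes on top.
- lens_can: Bystander: dark cylindrical lens can, 39 mm across, 52 mm high, beyond the shutter unit to its right. Origin: centre of its underside.
- loupe: Bystander: black loupe ring, 34 mm across, 21 mm high, at the far left, past the plates. Origin: centre of its underside.
- screw_tin: Bystander: round grey tin, 64 mm across, 28 mm high, behind the clear plastic tote on the right. Origin: centre of its underside.

How it is judged:
On the way, in this order (a step that is already met when the one before it is completed fails the run):
1. the window plate lies flat over the port, lined up and released (horizontal distance between mask_window and port below 0.008 m and angle between the y axis of mask_window and the y axis of port, either way round below 0.12 rad and z of mask_window in the frame of port between -0.003 and 0.003 m and angle between mask_window's own z axis and vertical below 0.06 rad and contact force between the fingers and mask_window below 0.1 N and linear speed of mask_window below 0.02 m/s), for 0.2 s.
2. the round-hole plate lies squarely on the window plate, released, with the shutter still shut (horizontal distance between mask_window and port below 0.008 m and angle between the y axis of mask_window and the y axis of port, either way round below 0.12 rad and z of mask_window in the frame of port between -0.003 and 0.003 m and angle between each of mask_window, mask_round's own z axis and vertical below 0.06 rad and horizontal distance between mask_round and mask_window below 0.005 m and angle between the y axis of mask_round and the y axis of mask_window, either way round below 0.1 rad and z of mask_round in the frame of port between 0.007 and 0.013 m and contact force between the fingers and mask_window below 0.1 N and contact force between the fingers and mask_round below 0.1 N and linear speed of mask_round below 0.02 m/s and value of joint shutter below 0.008 m), for 0.2 s.
3. the shutter is held at half travel by the gripper (value of joint shutter between 0.02 and 0.03 m and velocity of joint shutter between -0.01 and 0.01 m/s and contact force between the fingers and shutter above 2 N), for 0.3 s.
At the end, for the whole second after the job is handed in: Window plate flat on the unit, within 8 mm and 0.12 rad of the port; round-hole plate flat on it, within 5 mm and 0.10 rad; both plates released; shutter still at 20 to 30 mm of its 50 mm travel, the fingers on it with over 2 N, nothing else propping it (all of step 3 and horizontal distance between mask_window and port below 0.008 m and angle between the y axis of mask_window and the y axis of port, either way round below 0.12 rad and z of mask_window in the frame of port between -0.003 and 0.003 m and angle between each of mask_window, mask_round's own z axis and vertical below 0.06 rad and horizontal distance between mask_round and mask_window below 0.005 m and angle between the y axis of mask_round and the y axis of mask_window, either way round below 0.1 rad and z of mask_round in the frame of port between 0.007 and 0.013 m and contact force between the fingers and mask_window below 0.1 N and contact force between the fingers and mask_round below 0.1 N and contact force between shutter and mask_window below 0.3 N and contact force between shutter and mask_round below 0.3 N and contact force between shutter and lens_can below 0.3 N and contact force between shutter and loupe below 0.3 N and contact force between shutter and screw_tin below 0.3 N); the arm keeps its last pose, push and grip.
It fails at once if the shutter is run to its open end stop (past 47 mm) (value of joint shutter above 0.047 m).
It fails at once if the shutter is opened (past 12 mm) before both plates are stacked (value of joint shutter above 0.012 m and not (horizontal distance between each of mask_round, mask_window and port below 0.03 m and z of mask_round in the frame of port below 0.02 m)).
It fails at once if the lens can, loupe ring or tin is moved by more than 25 mm (distance of any of lens_can, loupe, screw_tin from where it was at the start of the episode above 0.025 m).
It also fails if it takes over 58 s, if anything falls off the work surface, if the arm or the gripper's body presses on something with over 40 N, if the wrist force passes 120 N, or if a joint passes its speed limit or range.

## Robot

A 6-joint arm with a two-finger parallel gripper is mounted at the origin on a cart in front of the work surface, level with it; the furniture and walls round the work are solid. World frame = base frame: x ahead of the robot, y to its left, z up, the work surface at z = 0. Lengths are in m, angles in rad, forces in N, time in s.
With the tool pointing down it reaches from about 0.275 to 0.75 m from the base axis. Payload 10.2 kg.
Tool frame: the origin (TCP) lies at the very end of the fingers, on their centre line; the grasp point (between the pads) lies 19 mm behind it (tcp_to_grasp is the distance from the TCP to the grasp point, in m); z points along the fingers, y is the line along which they close (so a half turn about z gives the same grasp; the last joint's range is limited). The gripper opens to 85 mm and grips with 20 to 120 N. Pads are 22 mm wide; open, the fingers measure 114 mm over their backs; the gripper's body (76 mm by 85 mm) begins 54 mm behind the grasp point. The pads swing forward as they close: fully open they stand 13 mm farther back than shut.
Start: joints at [-1.341, 0.313, 1.498, -0, 1.331, -0.223], TCP at [0.23, -0.472, 0.211] pointing down, gripper open.
Joint ranges: [-2.94, 2.94], [-0.97, 2.17], [0.19, 2.56], [-1.23, 4.37], [0.02, 3.11], [-2.88, 2.88]. Speed limits (rad/s): [2.39, 2.39, 3.01, 3.14, 3.14, 3.14].

## Interface

Orientations are given as a rotation vector (axis times angle).
In Python, from rig import * gives the robot as it stands.
- The arm moves only by the shell command python3 -m handwheel 'ROWS' [FORCE]. ROWS is JSON, a list of rows, each an object with "slide": the shift along the tool's x, y, z in m, a list of three; "dr": the turn, a rotation vector about the tool's x, y, z in degrees, a list of three; "grip": the finger opening in m, from 0 to 0.0854. A call has 1 to 5 rows; each row is the pose to reach, as a shift and turn from the pose commanded when the call began, along the tool's axes at that moment; what a row does not reach only later rows make up. A row lasts 1/8 s, in which the tool goes at most 62.5 mm and 10.7 degrees, less where a joint would pass 70% of its speed; a pose out of reach is approached as far as the arm can. A call with a gripper value outside its range is refused whole. The fingers move at their own pace and stop on an object; FORCE is the grip in N (left out, the last holds). Time passes only in rows, so rows that repeat a pose let the fingers close. It gives the time, the measured TCP pose, the force, the opening and the grip force at its end, in the units of the state.
- get_state(): the state, without advancing time (a new reading comes with each control period).
- capture(name): name is "side" or "top"; returns the picture (384x512x3 uint8, blue, green, red); there is no depth.
- camera_params(name): a dict with "K" (3x3 intrinsics, pixels), "D" ([k1, k2, p1, p2, k3] as OpenCV has them; the pictures are not rectified), "world_to_cam" (4x4, takes a point from world to camera coordinates). Camera axes: x right, y down, z forward; pixel columns grow to the right and rows downward; lengths in m; the calibration is good to about 2 mm. A picture is of the moment at which its call begins. camera_params takes no time and is no camera call.
- hand_in(): hands the job in; it is judged then, once.
The state is a dict: "t": time; "qpos": joint angles; "qvel": joint speeds; "effort": joint torques, N m; "eef_pos": TCP position; "tool_rot": TCP orientation; "force": force on the tool from outside, world axes, zero at the start; "torque": the same for the moment, N m; "grip_width": opening from 0.0 (shut) to 1.0 (fully open); "grasp_force": force on a finger pad.
Only numpy, scipy, OpenCV 4.12 (cv2) and the standard library are available. Lean on these libraries where they do the work, as an engineer would, in place of code of your own. Each camera call takes 0.05 s, during which the arm holds its last target. There are 200 camera calls.

## Working session

There is one attempt and no reset: what is moved stays moved. The work goes in short steps, Python scripts to look and compute and a shell command to move; the robot and the scene stay as the last step left them, time stands still between calls to the robot, and variables do not carry over. Pictures are saved under pics/ and viewed, at most 10 in all, crops included, and the job is handed in when it is done.

```bash
mkdir -p pics; ls; python3 - <<'E'
from rig import *
import cv2,numpy as np
for n in("top","side"):
    im=capture(n); cv2.imwrite(f"pics/{n}0.png",im)
    p=camera_params(n); T=np.array(p["world_to_cam"]);print(n,np.array(p["K"]).round(1).tolist(),p["D"],(-T[:3,:3].T@T[:3,3]).round(3),T[:3,:3].round(2).tolist())
print(get_state())
E
```

```text
pics
top [[439.1, 0.0, 258.8], [0.0, 439.1, 195.2], [0.0, 0.0, 1.0]] [0.00416561 0.         0.         0.         0.        ] [0.381 0.158 1.512] [[-0.01, -1.0, 0.01], [-1.0, 0.01, -0.09], [0.09, -0.01, -1.0]]
side [[398.9, 0.0, 260.5], [0.0, 398.9, 192.6], [0.0, 0.0, 1.0]] [-0.05796281  0.          0.          0.          0.        ] [0.117 0.951 0.869] [[-0.88, -0.47, 0.02], [-0.32, 0.57, -0.76], [0.34, -0.67, -0.65]]
{'t': 0.1, 'qpos': array([-1.34141069e+00,  3.13430157e-01,  1.49834589e+00,  2.34948076e-05,
        1.33102757e+00, -2.23423814e-01]), 'qvel': array([ 0.00088802, -0.0028639 , -0.00392955, -0.0007319 , -0.00042538,
       -0.00142982]), 'effort': array([ 3.29586714e-03, -4.12897468e+01, -2.60141498e+01, -2.14066563e-04,
        2.95606675e-03, -2.90946808e-06]), 'eef_pos': array([ 0.22960893, -0.47184738,  0.21067958]), 'tool_rot': array([-3.06024025e+00, -7.04930054e-01, -3.01624903e-05]), 'force': array([ 0.37346178, -0.05604938, -1.1116882 ]), 'torque': array([-0.00134977,  0.02701536,  0.01117922]), 'grasp_force': 0.0, 'grip_width': 1.0010384172059668}
```

View pics/top0.png

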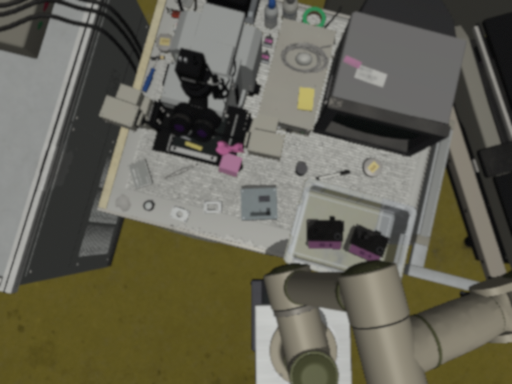

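View pics/side0.png

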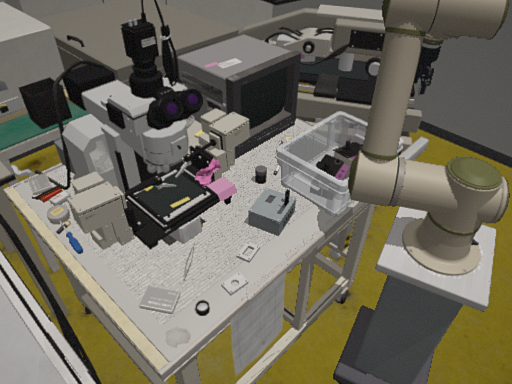

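The top view shows the unit at about (259,202), the window plate at (212,208), the round-hole plate at (180,214), the loupe at (149,205) and the lens can at (301,168). In the side view the unit is at (271,211), the window plate at (248,252) and the round-hole plate at (235,285). I'll zoom in on both.

```bash
python3 - <<'E'
import cv2
t=cv2.imread("pics/top0.png");s=cv2.imread("pics/side0.png")
a=cv2.resize(t[175:230,165:285],None,fx=6.5,fy=6.5,interpolation=cv2.INTER_CUBIC)
b=cv2.resize(t[175:230,225:285],None,fx=1,fy=1)
cv2.imwrite("pics/t1.png",a)
c=cv2.resize(s[180:300,215:305],None,fx=5,fy=5,interpolation=cv2.INTER_CUBIC)
cv2.imwrite("pics/s1.png",c)
E
```

```text
(no output)
```

View pics/t1.png

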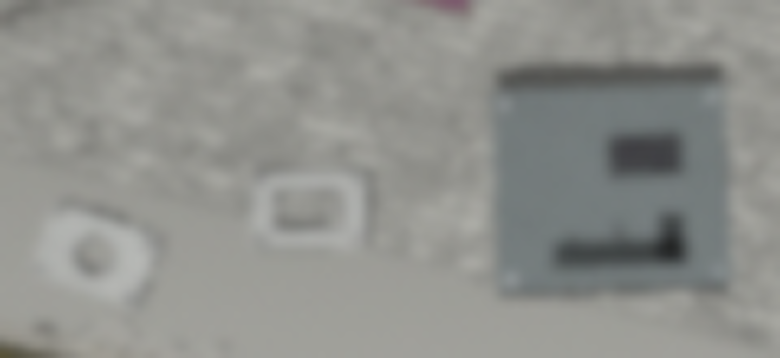

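View pics/s1.png

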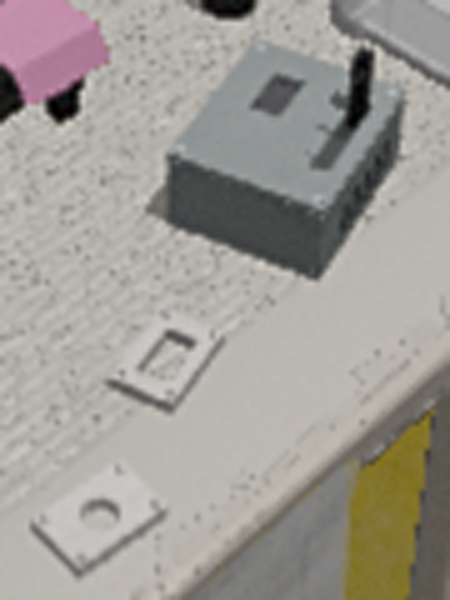

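The crops show the port at top px (264.5,198.8), the tab at about (268,212), the window plate at (212.5,207.5) and the round plate at (180,214). Next I measure them with masks, adding the corners read from the side crop.

```bash
cat > h.py <<'E'
from rig import *
import cv2,numpy as np
def ray(n,px,z):
    p=camera_params(n);T=np.array(p["world_to_cam"])
    u=cv2.undistortPoints(np.array(px,float).reshape(-1,1,2),np.array(p["K"]),np.array(p["D"])).reshape(-1,2)
    d=np.c_[u,np.ones(len(u))]@T[:3,:3];c=-T[:3,:3].T@T[:3,3]
    return (c+d*((z-c[2])/d[:,2])[:,None])[:,:2]
def rect(pts):
    "centre, long, short, yaw of long side (deg)"
    b=cv2.boxPoints(cv2.minAreaRect((np.array(pts)*1000).astype(np.float32)))
    e1,e2=b[1]-b[0],b[2]-b[1]
    l,s=(e1,e2) if np.hypot(*e1)>np.hypot(*e2) else (e2,e1)
    return b.mean(0).round(1),np.hypot(*l).round(1),np.hypot(*s).round(1),(np.degrees(np.arctan2(l[1],l[0]))%180).round(1)
def blob(im,box,f,S=8):
    x0,y0,x1,y1=box
    c=cv2.resize(im[y0:y1,x0:x1],None,fx=S,fy=S,interpolation=cv2.INTER_CUBIC).astype(int)
    m=f(c).astype(np.uint8)*255
    k=max(cv2.findContours(m,cv2.RETR_EXTERNAL,cv2.CHAIN_APPROX_NONE)[0],key=cv2.contourArea)
    return (k.reshape(-1,2)+.5)/S-.5+[x0,y0]
E
python3 - <<'E'
from h import *
t=cv2.imread("pics/top0.png");s=cv2.imread("pics/side0.png")
g=lambda c:c.mean(2)
print("grey samples",t[208,204:222].mean(1).astype(int),t[214,168:192].mean(1).astype(int),t[199,252:275].mean(1).astype(int),t[205,250],t[205,230])
print("port top",rect(ray("top",blob(t,(255,190,275,205),lambda c:g(c)<95),.06)))
for th in(165,175,185):
  print("win top",th,rect(ray("top",blob(t,(200,198,226,217),lambda c:g(c)>th),.01)))
  print("rnd top",th,rect(ray("top",blob(t,(166,203,193,224),lambda c:g(c)>th),.01)))
print("unit top",rect(ray("top",blob(t,(236,180,282,223),lambda c:(c[...,0]-c[...,2]>5)&(g(c)>95)),.06)))
f=lambda l:np.array(l,float)/5-.4+[215,180]
for n,l,z in(("unit",[(262,42),(404,96),(322,203),(170,153)],.06),("port",[(278,75),(305,84),(281,116),(251,103)],.06),
 ("win",[(172,313),(222,340),(170,405),(110,380)],.01),("rnd",[(120,463),(165,512),(80,570),(33,522)],.01)):
  print(n,"side",rect(ray("side",f(l),z)),ray("side",f(l),z).mean(0).round(4))
E
```

```text
grey samples [168 171 161 143 131 133 135 137 136 134 134 142 150 156 166 173 164 144] [155 158 164 170 173 175 174 166 149 137 141 148 152 155 162 173 179 181
 180 172 158 148 148 152] [122 122 122 122 121 115 100  80  69  67  67  67  66  66  65  66  70  86
 106 117 119 120 119] [123 124 116] [144 150 150]
port top (array([505.2, 124.4], dtype=float32), np.float32(37.1), np.float32(20.8), np.float32(90.6))
win top 165 (array([481.9, 295.6], dtype=float32), np.float32(44.6), np.float32(36.7), np.float32(85.4))
rnd top 165 (array([458.3, 414.1], dtype=float32), np.float32(58.6), np.float32(39.3), np.float32(71.9))Traceback (most recent call last):
  File "<stdin>", line 7, in <module>
  File "h.py", line 18, in blob
    k=max(cv2.findContours(m,cv2.RETR_EXTERNAL,cv2.CHAIN_APPROX_NONE)[0],key=cv2.contourArea)
ValueError: max() iterable argument is empty
```

```bash
python3 - <<'E'
from h import *
t=cv2.imread("pics/top0.png");s=cv2.imread("pics/side0.png")
g=lambda c:c.mean(2)
for th in(155,158,161):
  print("win top",th,rect(ray("top",blob(t,(200,198,226,217),lambda c:g(c)>th),.01)))
  print("rnd top",th,rect(ray("top",blob(t,(166,203,193,224),lambda c:g(c)>th),.01)))
print("unit top",rect(ray("top",blob(t,(236,180,282,223),lambda c:(c[...,0]-c[...,2]>5)&(g(c)>95)),.06)))
k=blob(t,(207,201,218,214),lambda c:g(c)<150);print("winhole",rect(ray("top",k,.007)))
k=blob(t,(175,209,186,220),lambda c:g(c)<158);print("rndhole",rect(ray("top",k,.007)))
f=lambda l:np.array(l,float)/5-.4+[215,180]
for n,l,z in(("unit",[(262,42),(404,96),(322,203),(170,153)],.06),("port",[(278,75),(305,84),(281,116),(251,103)],.06),
 ("win",[(172,313),(222,340),(170,405),(110,380)],.01),("rnd",[(120,463),(165,512),(80,570),(33,522)],.01)):
  w=ray("side",f(l),z);print(n,"side",rect(w),w.mean(0).round(4),(w*1000).round(0).tolist())
E
```

```text
win top 155 (array([481.4, 303. ], dtype=float32), np.float32(62.7), np.float32(44.7), np.float32(84.3))
rnd top 155 (array([455.4, 420.8], dtype=float32), np.float32(77.0), np.float32(57.2), np.float32(89.3))
win top 158 (array([482.2, 301.8], dtype=float32), np.float32(59.5), np.float32(41.9), np.float32(83.3))
rnd top 158 (array([457.9, 415.4], dtype=float32), np.float32(63.9), np.float32(46.3), np.float32(66.5))
win top 161 (array([482.2, 301.7], dtype=float32), np.float32(58.0), np.float32(39.5), np.float32(84.5))
rnd top 161 (array([457.7, 414.9], dtype=float32), np.float32(61.7), np.float32(41.8), np.float32(72.7))
unit top (array([488.5, 141.7], dtype=float32), np.float32(114.8), np.float32(101.4), np.float32(91.2))
winhole (array([481.7, 302.9], dtype=float32), np.float32(33.9), np.float32(21.8), np.float32(89.9))
rndhole (array([458.3, 415.8], dtype=float32), np.float32(21.6), np.float32(19.3), np.float32(26.1))
unit side (array([487.2, 146.5], dtype=float32), np.float32(117.1), np.float32(99.3), np.float32(88.6)) [0.4866 0.1442] [[535.0, 87.0], [436.0, 89.0], [439.0, 197.0], [536.0, 204.0]]
port side (array([502.9, 125.2], dtype=float32), np.float32(33.2), np.float32(21.3), np.float32(86.0)) [0.5036 0.1257] [[512.0, 110.0], [494.0, 109.0], [493.0, 143.0], [515.0, 141.0]]
win side (array([478.9, 306. ], dtype=float32), np.float32(60.8), np.float32(37.7), np.float32(84.7)) [0.4794 0.3051] [[495.0, 274.0], [460.0, 278.0], [463.0, 334.0], [500.0, 334.0]]
rnd side (array([457.6, 416. ], dtype=float32), np.float32(58.8), np.float32(40.1), np.float32(69.8)) [0.458  0.4166] [[466.0, 382.0], [430.0, 398.0], [450.0, 450.0], [486.0, 437.0]]
```

Both views agree: the port is at (504.5,124.5) mm with yaw +0.9°, the window plate at (481.5,302.5) with its long side at 84.7°, and the round plate at (458,415.5) with its long side at 71°. The unit's centre also fits its outline. I'll grip the plates by their short ends, with the fingers along y, to stay clear of the tab.

```bash
cat >> h.py <<'E'
from scipy.spatial.transform import Rotation as R
def to(x,y,z,ydeg):
    "slide (m) and dr (deg) from here to TCP x,y,z with tool y at world angle ydeg (mod 180 chosen by q6 later)"
    s=get_state();r=R.from_rotvec(s["tool_rot"])
    a=np.radians(ydeg); Y=np.array([np.cos(a),np.sin(a),0]);Z=np.array([0,0,-1.]);
    t=R.from_matrix(np.c_[np.cross(Y,Z),Y,Z])
    sl=r.inv().apply(np.array([x,y,z])-s["eef_pos"]);dr=np.degrees((r.inv()*t).as_rotvec())
    print("slide",sl.round(4).tolist(),"dr",dr.round(1).tolist(),"| eef",s["eef_pos"].round(4),"t",round(s["t"],2),"F",s["force"].round(1),"w",round(s["grip_width"],3),"gf",round(s["grasp_force"],1),"q6",round(s["qpos"][5],2))
E
python3 -c "
from h import *
to(.40,0,.27,44.7);to(.4815,.3025,.15,84.7)"
```

```text
slide [0.3597, -0.3498, -0.0588] dr [-0.0, -0.1, -108.8] | eef [ 0.2296 -0.4718  0.2107] t 0.1 F [ 0.4 -0.1 -1.1] w 1.001 gf 0.0 q6 -0.22
slide [0.5653, -0.586, 0.0615] dr [-0.0, -0.1, -148.8] | eef [ 0.2296 -0.4718  0.2107] t 0.1 F [ 0.4 -0.1 -1.1] w 1.001 gf 0.0 q6 -0.22
```

```bash
python3 -m handwheel '[{"slide":[0.03,-0.03,-0.06],"dr":[0,0,-10],"grip":0.072},{"slide":[0.36,-0.35,-0.06],"dr":[0,0,-110],"grip":0.072},{"slide":[0.36,-0.35,-0.06],"dr":[0,0,-110],"grip":0.072},{"slide":[0.36,-0.35,-0.06],"dr":[0,0,-110],"grip":0.072},{"slide":[0.36,-0.35,-0.06],"dr":[0,0,-110],"grip":0.072}]'; python3 -c "
from h import *
to(.40,0,.27,44.7);to(.4815,.3025,.15,84.7)"
```

```text
t: 0.72
eef_pos: [0.3268, -0.201, 0.267]
tool_rot: [-2.42, -2.003, -0.0]
force: [0.3, -0.2, -0.3]
grip_width: 0.839
grasp_force: 0.0
slide [0.2112, 0.0343, -0.003] dr [0.0, -0.0, -55.5] | eef [ 0.3268 -0.201   0.267 ] t 0.72 F [ 0.3 -0.2 -0.3] w 0.839 gf 0.0 q6 -0.67
slide [0.5236, 0.0579, 0.1171] dr [0.0, -0.0, -95.5] | eef [ 0.3268 -0.201   0.267 ] t 0.72 F [ 0.3 -0.2 -0.3] w 0.839 gf 0.0 q6 -0.67
```

```bash
python3 -m handwheel '[{"slide":[0.52,0.06,0.06],"dr":[0,0,-95],"grip":0.072},{"slide":[0.52,0.06,0.06],"dr":[0,0,-95],"grip":0.072},{"slide":[0.52,0.06,0.06],"dr":[0,0,-95],"grip":0.072},{"slide":[0.52,0.06,0.06],"dr":[0,0,-95],"grip":0.072},{"slide":[0.52,0.06,0.06],"dr":[0,0,-95],"grip":0.072}]' >/dev/null; python3 -c "
from h import *
to(.4815,.3025,.06,84.7)"
```

```text
slide [0.1106, 0.1857, 0.1712] dr [-0.0, 0.0, -41.7] | eef [0.421  0.095  0.2312] t 1.35 F [ 1.1 -0.9 -0.9] w 0.844 gf 0.0 q6 -0.8
```

```bash
python3 -m handwheel '[{"slide":[0.11,0.185,0.08],"dr":[0,0,-41.7],"grip":0.072},{"slide":[0.11,0.185,0.08],"dr":[0,0,-41.7],"grip":0.072},{"slide":[0.11,0.185,0.08],"dr":[0,0,-41.7],"grip":0.072},{"slide":[0.11,0.185,0.08],"dr":[0,0,-41.7],"grip":0.072},{"slide":[0.11,0.185,0.08],"dr":[0,0,-41.7],"grip":0.072}]' >/dev/null; python3 -c "
from h import *
to(.4815,.3025,.02,84.7)"
```

```text
slide [-0.0, 0.0019, 0.1294] dr [-0.1, -0.2, -0.2] | eef [0.4817 0.3007 0.1494] t 1.98 F [-0.2 -0.4 -0.7] w 0.844 gf 0.0 q6 -1.12
```

```bash
python3 -m handwheel '[{"slide":[0,0.001,0.06],"dr":[0,0,0],"grip":0.072},{"slide":[0,0.001,0.11],"dr":[0,0,0],"grip":0.072},{"slide":[0,0.001,0.13],"dr":[0,0,0],"grip":0.072},{"slide":[0,0.001,0.13],"dr":[0,0,0],"grip":0.072},{"slide":[0,0.001,0.13],"dr":[0,0,0],"grip":0.072}]' >/dev/null; python3 -c "
from h import *
to(.4815,.3025,-.004,84.7)
a=capture('top');b=capture('side')
a=cv2.resize(a[185:230,170:290],(800,300),interpolation=cv2.INTER_CUBIC);b=cv2.resize(b[190:310,180:320],(350,300),interpolation=cv2.INTER_CUBIC)
c=np.zeros((600,800,3),np.uint8);c[:300]=a;c[300:,:350]=b;cv2.imwrite('pics/v5.png',c)"
```

```text
slide [0.0022, 0.0024, 0.027] dr [0.1, 0.1, -0.4] | eef [0.4834 0.2999 0.023 ] t 2.6 F [-0.8  1.   0.2] w 0.845 gf 0.0 q6 -1.12
```

View pics/v5.png

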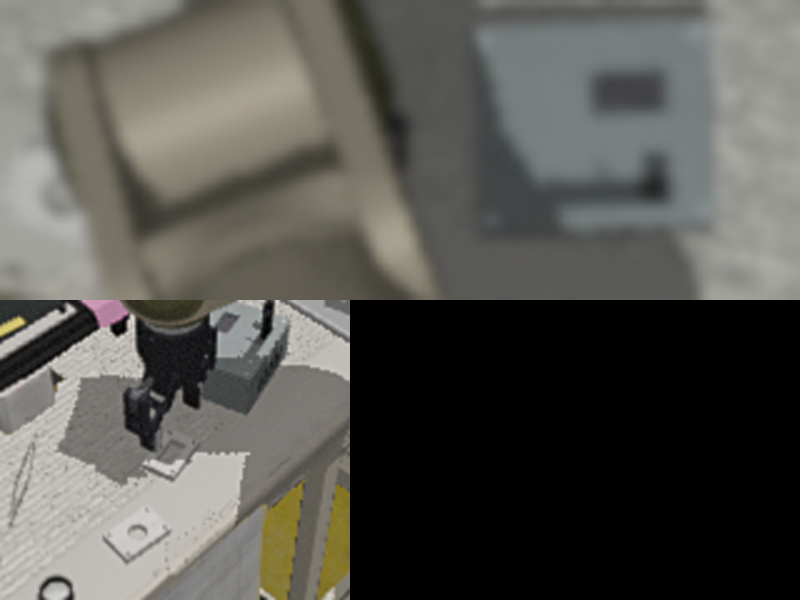

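The gripper hangs over the window plate: its near finger tip is at side-crop (150,445) and the plate at (170,457), with one finger on each side along y. I'll descend in small steps.

```bash
python3 -m handwheel '[{"slide":[-0.002,0.002,0.015],"dr":[0,0,0],"grip":0.072},{"slide":[-0.002,0.002,0.022],"dr":[0,0,0],"grip":0.072},{"slide":[-0.002,0.002,0.024],"dr":[0,0,0],"grip":0.072},{"slide":[-0.002,0.002,0.024],"dr":[0,0,0],"grip":0.072}]'; python3 -c "
from h import *
to(.4815,.3025,-.004,84.7)"
```

```text
t: 3.2
eef_pos: [0.4847, 0.3018, -0.0027]
tool_rot: [-0.155, -3.138, 0.0]
force: [0.3, -0.2, 0.1]
grip_width: 0.838
grasp_force: 0.0
slide [0.0033, 0.0003, 0.0013] dr [-0.0, -0.0, -0.4] | eef [ 0.4847  0.3018 -0.0027] t 3.2 F [ 0.3 -0.2  0.1] w 0.838 gf 0.0 q6 -1.12
```

```bash
python3 -m handwheel '[{"slide":[0.003,0,0.001],"dr":[0,0,0],"grip":0.072},{"slide":[0.003,0,0.001],"dr":[0,0,0],"grip":0.055},{"slide":[0.003,0,0.001],"dr":[0,0,0],"grip":0.05},{"slide":[0.003,0,0.001],"dr":[0,0,0],"grip":0.05},{"slide":[0.003,0,0.001],"dr":[0,0,0],"grip":0.05}]' 30; python3 -c "
from h import *
to(.4815,.3025,-.004,84.7)"
```

```text
t: 3.82
eef_pos: [0.4818, 0.3021, -0.0035]
tool_rot: [0.155, 3.138, 0.0]
force: [0.4, 0.3, -0.3]
grip_width: 0.588
grasp_force: 0.0
slide [0.0003, 0.0003, 0.0005] dr [0.0, 0.0, -0.4] | eef [ 0.4818  0.3021 -0.0035] t 3.83 F [ 0.4  0.3 -0.3] w 0.588 gf 0.0 q6 -1.12
```

```bash
python3 -c "
from h import *
b=capture('side')
cv2.imwrite('pics/v6.png',cv2.resize(b[215:305,195:285],(600,600),interpolation=cv2.INTER_CUBIC))"
```

```text
(no output)
```

View pics/v6.png

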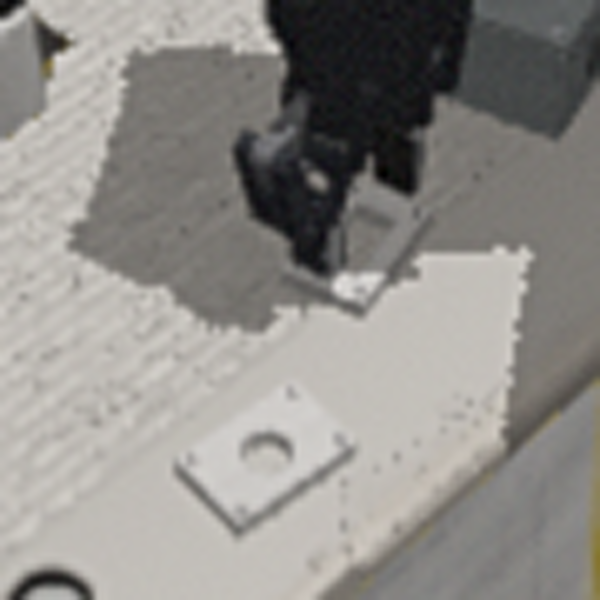

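The near finger tip, at crop (325,272), is over the plate's left bar instead of outside its end. The tips are therefore higher than I assumed, so I'll work out their height from the ray.

```bash
python3 -c "
from h import *
for z in(0,.005,.01,.015,.02): print(z,(ray('side',[[195+325/6.667,215+272/6.667],[195+308/6.667,215+262/6.667]],z)*1000).round(0).tolist())"; python3 -m handwheel '[{"slide":[0,0,-0.004],"dr":[0,0,0],"grip":0.072},{"slide":[0,0,-0.004],"dr":[0,0,0],"grip":0.072},{"slide":[0,0,0.002],"dr":[0,0,0],"grip":0.072},{"slide":[0,0,0.004],"dr":[0,0,0],"grip":0.072},{"slide":[0,0,0.004],"dr":[0,0,0],"grip":0.072}]'
```

```text
0 [[487.0, 318.0], [496.0, 317.0]]
0.005 [[485.0, 322.0], [494.0, 321.0]]
0.01 [[483.0, 325.0], [492.0, 324.0]]
0.015 [[481.0, 329.0], [489.0, 328.0]]
0.02 [[478.0, 333.0], [487.0, 331.0]]
t: 4.5
eef_pos: [0.4816, 0.3021, -0.0079]
tool_rot: [-0.155, -3.137, 0.0]
force: [-0.2, -0.1, -0.4]
grip_width: 0.844
grasp_force: 0.0
```

```bash
python3 -m handwheel '[{"slide":[0,0,0.002],"dr":[0,0,0],"grip":0.072},{"slide":[0,0,0.004],"dr":[0,0,0],"grip":0.072},{"slide":[0,0,0.004],"dr":[0,0,0],"grip":0.072}]'; python3 -m handwheel '[{"slide":[0,0,0.001],"dr":[0,0,0],"grip":0.064},{"slide":[0,0,0.001],"dr":[0,0,0],"grip":0.056},{"slide":[0,0,0.001],"dr":[0,0,0],"grip":0.056},{"slide":[0,0,0.001],"dr":[0,0,0],"grip":0.056}]' 30
```

```text
t: 4.88
eef_pos: [0.4817, 0.3021, -0.0117]
tool_rot: [-0.155, -3.137, 0.0]
force: [0.9, 0.1, 1.2]
grip_width: 0.845
grasp_force: 0.0
t: 5.38
eef_pos: [0.4818, 0.3021, -0.0125]
tool_rot: [0.155, 3.138, 0.0]
force: [-0.4, -0.4, -0.2]
grip_width: 0.655
grasp_force: 0.0
```

```bash
for i in 1; do python3 -m handwheel '[{"slide":[0,0,0.001],"dr":[0,0,0],"grip":0.056},{"slide":[0,0,0.002],"dr":[0,0,0],"grip":0.056}]'; done; python3 -m handwheel '[{"slide":[0,0,0.001],"dr":[0,0,0],"grip":0.056},{"slide":[0,0,0.002],"dr":[0,0,0],"grip":0.056}]';python3 -c "
from h import *
b=capture('side')
cv2.imwrite('pics/v7.png',cv2.resize(b[215:275,210:270],(600,600),interpolation=cv2.INTER_CUBIC))"
```

```text
t: 5.62
eef_pos: [0.4818, 0.3022, -0.0143]
tool_rot: [0.155, 3.138, 0.0]
force: [-3.9, -1.3, 11.0]
grip_width: 0.658
grasp_force: 5.2
t: 5.88
eef_pos: [0.4819, 0.3022, -0.0145]
tool_rot: [0.155, 3.137, -0.0]
force: [-9.9, -4.5, 28.0]
grip_width: 0.658
grasp_force: 14.0
```

View pics/v7.png

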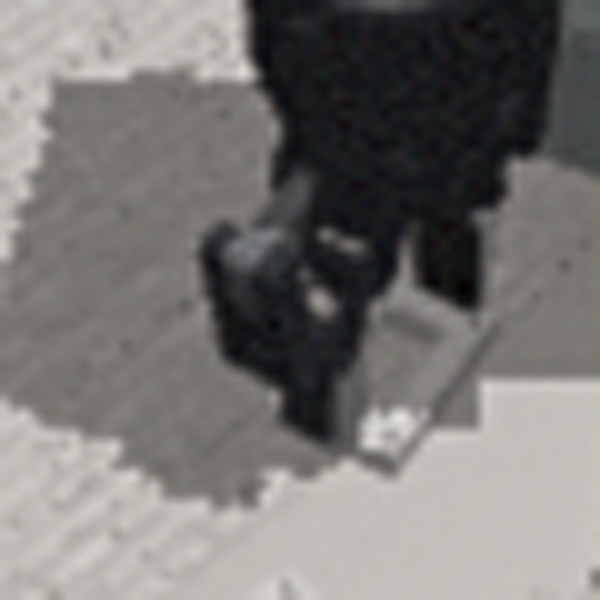

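```bash
python3 -m handwheel '[{"slide":[0,0,-0.004],"dr":[0,0,0],"grip":0.056},{"slide":[0,0,-0.004],"dr":[0,0,0],"grip":0.056}]'; python3 -m handwheel '[{"slide":[0,0,0],"dr":[0,0,0],"grip":0.050},{"slide":[0,0,0],"dr":[0,0,0],"grip":0.050},{"slide":[0,0,0],"dr":[0,0,0],"grip":0.050}]'
```

```text
t: 6.18
eef_pos: [0.4819, 0.3022, -0.0124]
tool_rot: [0.155, 3.137, 0.0]
force: [-0.5, 0.5, -0.2]
grip_width: 0.657
grasp_force: 0.0
t: 6.55
eef_pos: [0.4817, 0.3021, -0.0127]
tool_rot: [-0.155, -3.137, 0.0]
force: [-0.8, -0.7, 0.0]
grip_width: 0.589
grasp_force: 0.0
```

```bash
python3 -m handwheel '[{"slide":[0,0,-0.004],"dr":[0,0,0],"grip":0.072},{"slide":[0,0,-0.004],"dr":[0,0,0],"grip":0.072},{"slide":[0,0,0],"dr":[0,0,0],"grip":0.072},{"slide":[0,0,0.003],"dr":[0,0,0],"grip":0.072},{"slide":[0,0,0.003],"dr":[0,0,0],"grip":0.072}]';python3 -m handwheel '[{"slide":[0,0,0.001],"dr":[0,0,0],"grip":0.072},{"slide":[0,0,0.002],"dr":[0,0,0],"grip":0.072},{"slide":[0,0,0.002],"dr":[0,0,0],"grip":0.072}]'
```

```text
t: 7.18
eef_pos: [0.4815, 0.3021, -0.016]
tool_rot: [-0.155, -3.137, 0.0]
force: [-0.3, -0.7, 0.1]
grip_width: 0.845
grasp_force: 0.0
t: 7.55
eef_pos: [0.4817, 0.3021, -0.0176]
tool_rot: [-0.155, -3.138, 0.0]
force: [-0.0, 0.3, -0.1]
grip_width: 0.844
grasp_force: 0.0
```

```bash
python3 -m handwheel '[{"slide":[0,0,0.001],"dr":[0,0,0],"grip":0.072},{"slide":[0,0,0.002],"dr":[0,0,0],"grip":0.072},{"slide":[0,0,0.002],"dr":[0,0,0],"grip":0.072}]'
```

```text
t: 7.92
eef_pos: [0.4817, 0.3021, -0.0196]
tool_rot: [-0.155, -3.138, 0.0]
force: [0.8, 0.5, -0.3]
grip_width: 0.839
grasp_force: 0.0
```

```bash
python3 -m handwheel '[{"slide":[0,0,0],"dr":[0,0,0],"grip":0.066},{"slide":[0,0,0],"dr":[0,0,0],"grip":0.062},{"slide":[0,0,0],"dr":[0,0,0],"grip":0.054},{"slide":[0,0,0],"dr":[0,0,0],"grip":0.054},{"slide":[0,0,0],"dr":[0,0,0],"grip":0.054}]' 30
```

```text
t: 8.55
eef_pos: [0.482, 0.3021, -0.019]
tool_rot: [0.155, 3.137, 0.0]
force: [-1.3, -1.3, 5.1]
grip_width: 0.691
grasp_force: 31.1
```

Gripped: the opening stopped at 59 mm with 31 N. Lifting now.

```bash
python3 -m handwheel '[{"slide":[0,0,-0.02],"dr":[0,0,0],"grip":0.05},{"slide":[0,0,-0.06],"dr":[0,0,0],"grip":0.05},{"slide":[0,0,-0.11],"dr":[0,0,0],"grip":0.05},{"slide":[0,0,-0.14],"dr":[0,0,0],"grip":0.05},{"slide":[0,0,-0.14],"dr":[0,0,0],"grip":0.05}]' 40; python3 -c "
from h import *
to(.5045,.1245,.12,90.9)
b=capture('side');cv2.imwrite('pics/v8.png',cv2.resize(b[150:300,180:330],(600,600),interpolation=cv2.INTER_CUBIC))"
```

```text
t: 9.18
eef_pos: [0.4827, 0.3025, 0.1225]
tool_rot: [0.155, 3.134, 0.003]
force: [-0.9, -0.2, -1.2]
grip_width: 0.687
grasp_force: 42.9
slide [-0.0393, -0.175, 0.0023] dr [0.1, 0.2, -6.6] | eef [0.4827 0.3025 0.1225] t 9.18 F [-0.9 -0.2 -1.2] w 0.687 gf 42.9 q6 -1.12
```

View pics/v8.png

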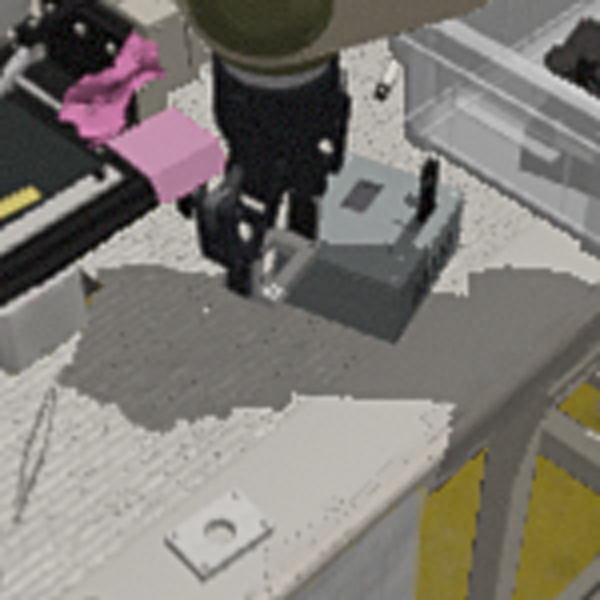

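The plate is held flat, with its near corner at crop (272,300). I'll check its place in the hand and the clearance to the pink block.

```bash
python3 -c "
from h import *
print('plate near corner',ray('side',[[180+272/4-.4,150+301/4-.4]],.147)*1000, 'expect', np.array([482.5,302.5])+R.from_euler('z',-5.3,degrees=True).apply([-20,30,0])[:2])
t=cv2.imread('pics/top0.png').astype(int)
m=(t[...,2]-t[...,1]>35)&(t[...,0]-t[...,1]>15);ys,xs=np.nonzero(m[:, :250]);i=ys.argmax();k=xs.argmax()
for z in(.05,.1,.15):print(z,(ray('top',[[xs[i],ys[i]],[xs[k],ys[k]]],z)*1000).round(0).tolist())
s=cv2.imread('pics/side0.png').astype(int)
for z in(.05,.1,.15):print(z,(ray('side',[[236,188],[217,201]],z)*1000).round(0).tolist())
"
```

```text
plate near corner [[466.47445733 332.43413544]] expect [465.35662366 334.21915269]
0.05 [[592.0, 233.0], [688.0, 195.0]]
0.1 [[585.0, 231.0], [677.0, 194.0]]
0.15 [[578.0, 228.0], [667.0, 193.0]]
0.05 [[626.0, 125.0], [645.0, 206.0]]
0.1 [[595.0, 175.0], [613.0, 252.0]]
0.15 [[564.0, 226.0], [581.0, 297.0]]
```

```bash
python3 -m handwheel '[{"slide":[-0.01,-0.045,0],"dr":[0,0,-2],"grip":0.05},{"slide":[-0.02,-0.095,0],"dr":[0,0,-4],"grip":0.05},{"slide":[-0.035,-0.145,0],"dr":[0,0,-6],"grip":0.05},{"slide":[-0.039,-0.175,0],"dr":[0,0,-6.5],"grip":0.05},{"slide":[-0.039,-0.175,0],"dr":[0,0,-6.5],"grip":0.05}]'; python3 -c "
from h import *
to(.5045,.1245,.06,90.9)"
```

```text
t: 9.85
eef_pos: [0.5027, 0.1225, 0.1189]
tool_rot: [0.018, -3.139, 0.0]
force: [-1.0, 0.5, -0.1]
grip_width: 0.682
grasp_force: 42.9
slide [-0.002, 0.002, 0.0589] dr [-0.0, -0.2, -0.2] | eef [0.5027 0.1225 0.1189] t 9.85 F [-1.   0.5 -0.1] w 0.682 gf 42.9 q6 -1.57
```

```bash
python3 -m handwheel '[{"slide":[-0.002,0.002,0.03],"dr":[0,0,0],"grip":0.05},{"slide":[-0.002,0.002,0.055],"dr":[0,0,0],"grip":0.05},{"slide":[-0.002,0.002,0.067],"dr":[0,0,0],"grip":0.05},{"slide":[-0.002,0.002,0.070],"dr":[0,0,0],"grip":0.05},{"slide":[-0.002,0.002,0.070],"dr":[0,0,0],"grip":0.05}]'; python3 -c "
from h import *
to(.5045,.1245,.041,90.9)"
```

```text
t: 10.48
eef_pos: [0.5055, 0.1264, 0.0508]
tool_rot: [-0.023, 3.141, 0.0]
force: [-0.2, 0.7, -0.4]
grip_width: 0.683
grasp_force: 42.9
slide [0.0011, -0.0019, 0.0098] dr [0.0, 0.0, -0.1] | eef [0.5055 0.1264 0.0508] t 10.47 F [-0.2  0.7 -0.4] w 0.683 gf 42.9 q6 -1.57
```

```bash
python3 -m handwheel '[{"slide":[0.001,-0.002,0.005],"dr":[0,0,0],"grip":0.05},{"slide":[0.001,-0.002,0.008],"dr":[0,0,0],"grip":0.05},{"slide":[0.001,-0.002,0.009],"dr":[0,0,0],"grip":0.05},{"slide":[0.001,-0.002,0.010],"dr":[0,0,0],"grip":0.05},{"slide":[0.001,-0.002,0.010],"dr":[0,0,0],"grip":0.05}]'; python3 -c "
from h import *
to(.5045,.1245,.041,90.9)"
```

```text
t: 11.1
eef_pos: [0.5043, 0.1241, 0.0412]
tool_rot: [-0.023, 3.141, -0.0]
force: [-3.3, -1.2, 6.8]
grip_width: 0.688
grasp_force: 43.8
slide [-0.0002, 0.0004, 0.0002] dr [-0.0, 0.0, -0.1] | eef [0.5043 0.1241 0.0412] t 11.1 F [-3.3 -1.2  6.8] w 0.688 gf 43.8 q6 -1.57
```

Contact at the expected height, with 7 N upward. Releasing and lifting clear.

```bash
python3 -m handwheel '[{"slide":[0,0,0],"dr":[0,0,0],"grip":0.068},{"slide":[0,0,0],"dr":[0,0,0],"grip":0.074},{"slide":[0,0,0],"dr":[0,0,0],"grip":0.074},{"slide":[0,0,-0.02],"dr":[0,0,0],"grip":0.074},{"slide":[0,0,-0.06],"dr":[0,0,0],"grip":0.074}]'; python3 -c "
from h import *
to(.458,.4155,.13,71.2)"
```

```text
t: 11.72
eef_pos: [0.5034, 0.1241, 0.1]
tool_rot: [0.023, -3.138, 0.0]
force: [-0.1, -0.1, -0.7]
grip_width: 0.865
grasp_force: 0.0
slide [0.0413, 0.292, -0.0298] dr [-0.0, -0.2, 19.6] | eef [0.5034 0.1241 0.1   ] t 11.72 F [-0.1 -0.1 -0.7] w 0.865 gf 0.0 q6 -1.57
```

```bash
python3 -m handwheel '[{"slide":[0,0.02,-0.03],"dr":[0,0,0],"grip":0.074},{"slide":[0.01,0.08,-0.03],"dr":[0,0,6],"grip":0.074},{"slide":[0.02,0.14,-0.03],"dr":[0,0,12],"grip":0.074},{"slide":[0.03,0.20,-0.03],"dr":[0,0,18],"grip":0.074},{"slide":[0.04,0.26,-0.03],"dr":[0,0,19.5],"grip":0.074}]'; python3 -m handwheel '[{"slide":[0,0.02,0],"dr":[0,0,0],"grip":0.074},{"slide":[0,0.02,0],"dr":[0,0,0],"grip":0.074}]'; python3 -c "
from h import *
to(.458,.4155,.02,71.2)
t=capture('top');s=capture('side');cv2.imwrite('pics/top9.png',t);cv2.imwrite('pics/side9.png',s)
g=lambda c:c.mean(2)
a=cv2.resize(t[175:230,225:285],(650,596),interpolation=cv2.INTER_CUBIC)
cv2.imwrite('pics/v9.png',a)
print(t[196,252:278].mean(1).astype(int))"
```

```text
t: 12.35
eef_pos: [0.4599, 0.3855, 0.1305]
tool_rot: [0.512, 3.099, 0.0]
force: [1.1, 0.5, -0.4]
grip_width: 0.868
grasp_force: 0.0
t: 12.6
eef_pos: [0.4666, 0.4033, 0.1299]
tool_rot: [-0.507, -3.1, 0.0]
force: [0.0, -0.4, -0.1]
grip_width: 0.865
grasp_force: 0.0
slide [0.012, 0.0088, 0.1099] dr [-0.0, -0.0, 0.2] | eef [0.4666 0.4033 0.1299] t 12.6 F [ 0.  -0.4 -0.1] w 0.865 gf 0.0 q6 -0.72
[125 127 138 156 168 168 152 127 111 102  96  92  89  87  85  84  91 120
 154 172 169 149 129 124 133 145]
```

View pics/v9.png

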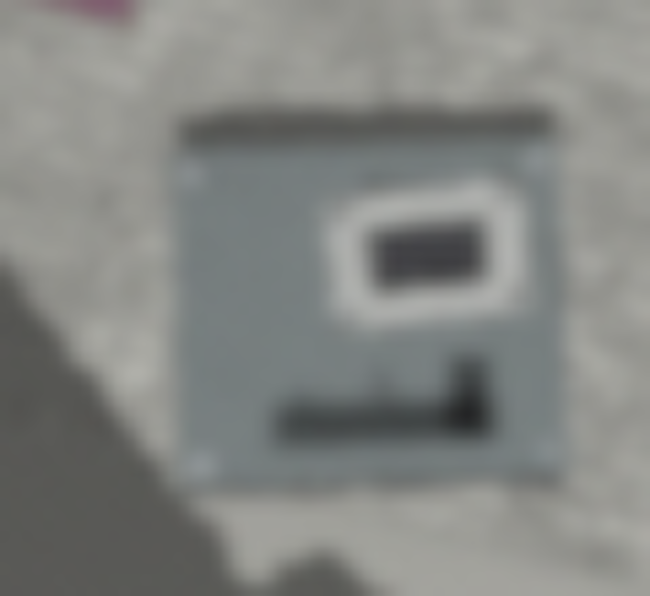

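The window plate lies over the port with its dark window at crop (430,255), but it looks turned about 5–6° in the picture. Measuring it.

```bash
python3 - <<'E'
from h import *
t=cv2.imread('pics/top9.png');s=cv2.imread('pics/side9.png');g=lambda c:c.mean(2)
for th in (138,145,150):print("plate",th,rect(ray("top",blob(t,(252,188,277,208),lambda c:g(c)>th),.07)))
print("unit",rect(ray("top",blob(t,(236,180,282,223),lambda c:(g(c)<134)|(c[...,0]-c[...,2]>5)),.06)))
for th in (95,110):print("hole",rect(ray("top",blob(t,(256,193,273,204),lambda c:g(c)<th),.063)))
t0=cv2.imread('pics/top0.png')
u=blob(t0,(236,180,282,223),lambda c:(c[...,0]-c[...,2]>5)&(g(c)>95)); w=ray("top",u,.06)*1000
for n,m,a in(("left",(w[:,1]>190)&(abs(w[:,0]-488)<40),0),("right",(w[:,1]<95)&(abs(w[:,0]-488)<40),0),("near",(w[:,0]<450)&(abs(w[:,1]-142)<50),1),("far",(w[:,0]>525)&(abs(w[:,1]-142)<50),1)):
  p=w[m]; k=np.polyfit(p[:,a],p[:,1-a],1); print(n,np.degrees(np.arctan(k[0])).round(2)*(1 if a==0 else -1),p.mean(0).round(1))
w=ray("top",blob(t,(252,188,277,208),lambda c:g(c)>145),.07)*1000;c=w.mean(0)
for n,m,a in(("left",(w[:,1]>c[1]+22)&(abs(w[:,0]-c[0])<11),0),("right",(w[:,1]<c[1]-22)&(abs(w[:,0]-c[0])<11),0),("near",(w[:,0]<c[0]-13)&(abs(w[:,1]-c[1])<20),1),("far",(w[:,0]>c[0]+13)&(abs(w[:,1]-c[1])<20),1)):
  p=w[m]; k=np.polyfit(p[:,a],p[:,1-a],1); print("plate",n,np.degrees(np.arctan(k[0])).round(2)*(1 if a==0 else -1),p.mean(0).round(1))
E
```

```text
plate 138 (array([505.3, 124. ], dtype=float32), np.float32(64.9), np.float32(45.0), np.float32(95.2))
plate 145 (array([505.3, 123.9], dtype=float32), np.float32(62.5), np.float32(42.4), np.float32(96.1))
plate 150 (array([505.5, 123.7], dtype=float32), np.float32(61.0), np.float32(41.4), np.float32(95.2))
unit (array([490.2, 149.7], dtype=float32), np.float32(136.9), np.float32(129.5), np.float32(89.6))
hole (array([505.5, 123.5], dtype=float32), np.float32(30.9), np.float32(14.8), np.float32(94.4))
hole (array([505.5, 123.6], dtype=float32), np.float32(33.3), np.float32(17.5), np.float32(94.2))
left 0.69 [489.8 197.9]
right 2.17 [489.5  85.6]
near 1.27 [439. 143.]
far 0.8 [537.6 141.9]
plate left 6.23 [504.5 154.4]
plate right -0.28 [504.6  93.8]
plate near 5.51 [484.4 123.9]
plate far 8.18 [525.4 123.8]
```

The window plate is within about 1 mm of the port and about 4° (0.075 rad) off its axis, which is inside tolerance. I'll lay the round plate to match it. First, the descent onto the round plate.

```bash
python3 -c "
from h import *
to(.458,.4155,.01,71.5)"; python3 -m handwheel '[{"slide":[0.011,0.009,0.02],"dr":[0,0,0],"grip":0.074},{"slide":[0.011,0.009,0.06],"dr":[0,0,0],"grip":0.074},{"slide":[0.011,0.009,0.10],"dr":[0,0,0],"grip":0.074},{"slide":[0.011,0.009,0.12],"dr":[0,0,0],"grip":0.074},{"slide":[0.011,0.009,0.12],"dr":[0,0,0],"grip":0.074}]'; python3 -c "
from h import *
to(.458,.4155,-.0195,71.5)"
```

```text
slide [0.0128, 0.0103, 0.1202] dr [-0.0, -0.0, -0.2] | eef [0.4669 0.4017 0.1302] t 12.7 F [-0.5 -0.5 -0.9] w 0.864 gf 0.0 q6 -0.72
t: 13.32
eef_pos: [0.459, 0.413, 0.0094]
tool_rot: [-0.511, -3.097, 0.003]
force: [0.3, -0.2, 0.5]
grip_width: 0.866
grasp_force: 0.0
slide [0.0017, 0.0021, 0.0289] dr [-0.1, -0.1, -0.2] | eef [0.459  0.413  0.0094] t 13.32 F [ 0.3 -0.2  0.5] w 0.866 gf 0.0 q6 -0.7
```

```bash
python3 -m handwheel '[{"slide":[0.002,0.002,0.012],"dr":[0,0,0],"grip":0.074},{"slide":[0.002,0.002,0.022],"dr":[0,0,0],"grip":0.074},{"slide":[0.002,0.002,0.027],"dr":[0,0,0],"grip":0.074},{"slide":[0.002,0.002,0.029],"dr":[0,0,0],"grip":0.074},{"slide":[0.002,0.002,0.029],"dr":[0,0,0],"grip":0.070}]'; python3 -c "
from h import *
to(.458,.4155,-.0195,71.5)"
```

```text
t: 13.95
eef_pos: [0.4582, 0.4171, -0.0184]
tool_rot: [0.51, 3.1, 0.0]
force: [-0.2, 0.4, -0.2]
grip_width: 0.822
grasp_force: 0.0
slide [-0.0003, -0.0016, 0.0011] dr [0.0, 0.0, -0.2] | eef [ 0.4582  0.4171 -0.0184] t 13.95 F [-0.2  0.4 -0.2] w 0.822 gf 0.0 q6 -0.7
```

```bash
python3 -m handwheel '[{"slide":[0,-0.001,0.001],"dr":[0,0,0],"grip":0.066},{"slide":[0,-0.001,0.001],"dr":[0,0,0],"grip":0.062},{"slide":[0,-0.001,0.001],"dr":[0,0,0],"grip":0.054},{"slide":[0,-0.001,0.001],"dr":[0,0,0],"grip":0.054},{"slide":[0,-0.001,0.001],"dr":[0,0,0],"grip":0.054}]' 40;python3 -m handwheel '[{"slide":[0,0,-0.02],"dr":[0,0,0],"grip":0.05},{"slide":[0,0,-0.06],"dr":[0,0,0],"grip":0.05},{"slide":[0,0,-0.11],"dr":[0,0,0],"grip":0.05},{"slide":[0,0,-0.15],"dr":[0,0,0],"grip":0.05},{"slide":[0,0,-0.15],"dr":[0,0,0],"grip":0.05}]' 40; python3 -c "
from h import *
to(.5055,.124,.13,94.5)
b=capture('side');cv2.imwrite('pics/s10.png',b);b=b[180:300,160:300]
cv2.imwrite('pics/v10.png',cv2.resize(b,(700,600),interpolation=cv2.INTER_CUBIC))"
```

```text
t: 14.58
eef_pos: [0.4581, 0.4162, -0.0191]
tool_rot: [0.509, 3.099, 0.001]
force: [-0.9, -0.5, 5.5]
grip_width: 0.683
grasp_force: 43.3
t: 15.2
eef_pos: [0.4591, 0.417, 0.1348]
tool_rot: [0.508, 3.095, 0.007]
force: [-0.1, -0.2, -1.0]
grip_width: 0.686
grasp_force: 43.1
slide [-0.1377, -0.2628, 0.004] dr [0.3, 0.3, -23.2] | eef [0.4591 0.417  0.1348] t 15.2 F [-0.1 -0.2 -1. ] w 0.686 gf 43.1 q6 -0.7
```

View pics/v10.png

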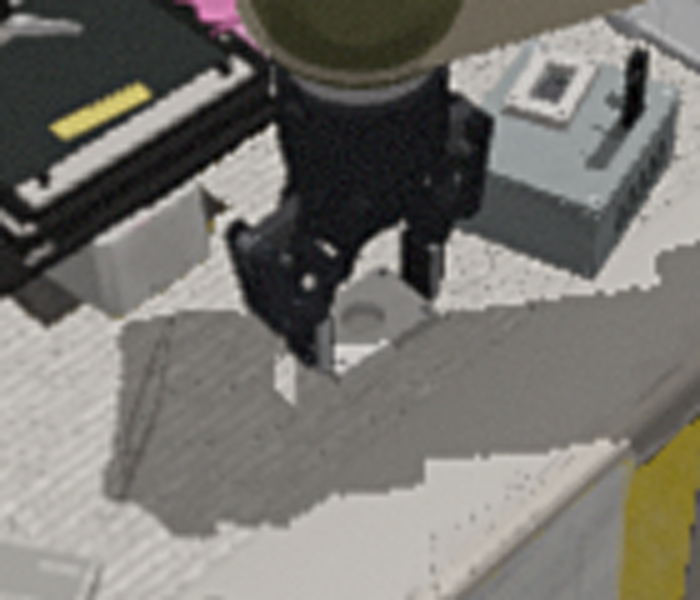

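The round plate is held, with its hole at crop (362,317), and the window plate sits straight over the port at (550,85). That was my tenth picture, so from here I work from numbers. Next I check where the hole sits relative to the TCP.

```bash
python3 - <<'E'
from h import *
print("hole",(ray("side",[[160+362/5-.4,180+317/5-.4]],.161)*1000).round(1))
s=cv2.imread("pics/s10.png");g=lambda c:c.mean(2)
# window plate on unit: corners read in the crop (top face, z=.07)
w=ray("side",np.array([(535,45),(598,62),(563,128),(503,105)])/5-.4+[160,180],.07);print(rect(w),(w*1000).round(0).tolist())
b=blob(s,(255,182,284,210),lambda c:g(c)>175);print("win side",rect(ray("side",b,.07)))
E
python3 -m handwheel '[{"slide":[-0.02,-0.04,0],"dr":[0,0,-5],"grip":0.05},{"slide":[-0.045,-0.09,0],"dr":[0,0,-11],"grip":0.05},{"slide":[-0.07,-0.14,0],"dr":[0,0,-17],"grip":0.05},{"slide":[-0.10,-0.19,0],"dr":[0,0,-22],"grip":0.05},{"slide":[-0.12,-0.23,0],"dr":[0,0,-23],"grip":0.05}]'; python3 -c "
from h import *
to(.5055,.124,.08,94.5)"
```

```text
hole [[462.2 414.9]]
(array([505.2, 130.2], dtype=float32), np.float32(65.2), np.float32(41.5), np.float32(97.4)) [[530.0, 101.0], [489.0, 96.0], [480.0, 160.0], [521.0, 159.0]]
win side (array([505.3, 107.8], dtype=float32), np.float32(98.9), np.float32(53.8), np.float32(83.0))
t: 15.88
eef_pos: [0.4974, 0.1576, 0.1295]
tool_rot: [0.119, -3.137, 0.0]
force: [0.4, -0.4, -0.4]
grip_width: 0.68
grasp_force: 43.1
slide [-0.0056, -0.0341, 0.0494] dr [-0.0, -0.1, -0.1] | eef [0.4974 0.1576 0.1295] t 15.88 F [ 0.4 -0.4 -0.4] w 0.68 gf 43.1 q6 -1.56
```

```bash
python3 -m handwheel '[{"slide":[-0.005,-0.034,0],"dr":[0,0,0],"grip":0.05},{"slide":[-0.005,-0.034,0.02],"dr":[0,0,0],"grip":0.05},{"slide":[-0.005,-0.034,0.045],"dr":[0,0,0],"grip":0.05},{"slide":[-0.005,-0.034,0.05],"dr":[0,0,0],"grip":0.05},{"slide":[-0.005,-0.034,0.05],"dr":[0,0,0],"grip":0.05}]'; python3 - <<'E'
from h import *
to(.5055,.124,.06,94.5)
s=capture("side");cv2.imwrite("pics/s11.png",s)
p=camera_params("side");T=np.array(p["world_to_cam"]);e=get_state()["eef_pos"]
z=e[2]+.0192+.01
q=cv2.projectPoints(np.array([[e[0],e[1],z-.003]]),T[:3,:3],T[:3,3],np.array(p["K"]),np.array(p["D"]))[0].ravel();print("expected hole px",q.round(1))
x,y=q.round().astype(int)
print(s[y-9:y+10,x-13:x+14].mean(2).astype(int))
E
```

```text
t: 16.5
eef_pos: [0.5052, 0.1264, 0.0804]
tool_rot: [0.119, -3.139, -0.0]
force: [0.2, -0.3, -0.5]
grip_width: 0.684
grasp_force: 43.1
slide [-0.0001, -0.0024, 0.0204] dr [0.0, -0.0, -0.2] | eef [0.5052 0.1264 0.0804] t 16.5 F [ 0.2 -0.3 -0.5] w 0.684 gf 43.1 q6 -1.63
expected hole px [270.2 186.6]
[[ 17  15  24  14  28  40  41  29  29  23  35  76  34  23  25  28  21  19
   20  17  16  68 170 187 115 143 150]
 [ 18  27  23  26  23  26  26  24  15  27  31  64  51  25  15  18  19  10
   10  15  13  82 199 196 154 149 129]
 [ 21  21  17  22  27  23  21  23  20  20  30  33  30  17  29  59  60  37
   29  16  11  80 194 185 113 115 127]
 [ 11  18  19  28  21  24  21  24  22  17  37  53  31  20  60 135 130 107
  102  59  45 106 186 165  97 101 126]
 [ 51  18  16  17  24  30  27  23  21  20  29  33  16  24  84 136 133 127
  130 127 123 122 156 192 107  98 120]
 [164  91  28  13  22  40  33  30  25  22  30  31  21  35 106 130 128 124
  128 130 112  92 117 185 104  96 109]
 [190 184  93  20  23  27  28  32  28  24  32  31  17  27  99 124 128 127
  128 127 123 106 107 189 122  96 100]
 [165 177
[... 647 characters left out ...]
 182 186 169 174 184]
 [111 116 108  95  97 109  50  19  27  20  19  38  86  92 126 128 122  95
   97 130 142 173 180 199 183 186 189]
 [114 110 110  96  94  96  44  16  24  19  21  43  82  65  97 125 109  89
  118 125 110 107 124 136 171 179 189]
 [112 114 115 108  97  97  59  29  25  18  17  42  84  74 106 114  88  93
  113 127 121 118  96  89 103 105 132]
 [115 118 117 108  88  90  93 102  87  52  41  67  85  88 102  91  87  93
  114 126 126 118  88  88  86  86  93]
 [117 113 117  95  91  88 103 129 131 122  96  88  88  90  95  87  83 102
  126 127 125 101  88  89  91  90  91]
 [115 114 102  90  90  93 119 128 131 122  93  75  67  67  84  69  71 111
  128 125 108  88  93  91  93  89  94]]
```

```bash
python3 - <<'E'
from h import *
p=camera_params("side");T=np.array(p["world_to_cam"]);e=get_state()["eef_pos"];z=e[2]+.0192
r=R.from_euler("z",4.5,degrees=True)
for zz in(z+.01,z):
  P=r.apply(np.array([(20,-30,0),(-20,-30,0),(-20,0,0),(-20,30,0),(20,30,0)])/1000)+[e[0],e[1],zz]
  print(cv2.projectPoints(P,T[:3,:3],T[:3,3],np.array(p["K"]),np.array(p["D"]))[0].reshape(-1,2).round(1).tolist())
s=cv2.imread("pics/s11.png").mean(2).astype(int)
print(s[176:206,262:284])
E
```

```text
[[268.0, 178.3], [280.2, 181.8], [276.5, 187.6], [272.7, 193.7], [260.1, 189.9]]
[[267.9, 180.8], [280.1, 184.4], [276.4, 190.2], [272.5, 196.2], [260.0, 192.5]]
[[ 42  44  36  20  23  15  27  23  22  33  23  28  25  24  13  10  60 172
  194 106 117 126]
 [ 48  43  29  27  24  17  31  21  18  21  21  19  18  21  13  10  46 143
  181 103 124 142]
 [ 40  41  29  29  23  35  76  34  23  25  28  21  19  20  17  16  68 170
  187 115 143 150]
 [ 26  26  24  15  27  31  64  51  25  15  18  19  10  10  15  13  82 199
  196 154 149 129]
 [ 23  21  23  20  20  30  33  30  17  29  59  60  37  29  16  11  80 194
  185 113 115 127]
 [ 24  21  24  22  17  37  53  31  20  60 135 130 107 102  59  45 106 186
  165  97 101 126]
 [ 30  27  23  21  20  29  33  16  24  84 136 133 127 130 127 123 122 156
  192 107  98 120]
 [ 40  33  30  25  22  30  31  21  35 106 130 128 124 128 130 112  92 117
  185 104  96 109]
 [ 27  28  32  28  24  32  31  17  27  99 124 128 127 128 127 123 106 107
  189 122  96 100]
 [ 20  24  28  21  26  24  29  27  38  93 105 117 125 127 128 124  98 119
  170 186 121  95]
 [ 48  2
[... 1152 characters left out ...]
9 121 130 127 109  88  91  94
   90  95  94  98]
 [ 97 112 126 117  95  77  53  55  45  54 100 130 126 116  93  91  93  89
   91  95  92  94]
 [109 125 127 125 123 122 109 109  79  79 126 129 127 101  88  90  94  91
   91  94  94  87]
 [ 95 104 116 117 125 130 128 131 125 125 126 127 117  88  91  94  94  92
   94  92  95  93]
 [ 94  91  94  93 103 104 118 127 128 111  88 125 101  91  92  95  95  93
   94  94  97  94]
 [ 92  93  91  90  95  90  93  96 107 118 117 110  92  91  92  92  95  92
   93  95  93  79]
 [ 92  91  93  94  93  94  92  94  93  97  96  89  89  90  92  94  89  91
   95  94  87  66]
 [ 88  93  93  90  94  94  95  91  93  90  90  91  91  93  94  91  77  62
   77  89  74  67]]
```

```bash
python3 - <<'E'
from h import *
# near long edges of both plates in the same side picture, read from the grey table (column of the edge per row)
s=cv2.imread("pics/s11.png").mean(2)
def edge(rows,lo,hi,th):
    o=[]
    for y in rows:
        xs=[x for x in range(lo,hi) if s[y,x]>=th>s[y,x+1]]
        if xs: x=xs[-1]; o.append((x+(s[y,x]-th)/(s[y,x]-s[y,x+1]),y))
    return np.array(o)
e=get_state()["eef_pos"]
for n,rows,lo,hi,th,z in(("round",range(185,193),271,277,110,e[2]+.0292),("win",range(194,202),272,280,107,.07)):
    E=edge(rows,lo,hi,th);w=ray("side",E,z)*1000;k=np.polyfit(w[:,1],w[:,0],1)
    print(n,E.round(1).tolist(),"x at y=124:",np.polyval(k,124).round(1),"yaw",-np.degrees(np.arctan(k[0])).round(1), w[:,1].round(0))
print(e)
E
```

```text
round [[276.7, 186.0], [276.2, 187.0], [275.4, 188.0], [274.7, 189.0], [274.3, 190.0], [273.5, 191.0], [272.9, 192.0]] x at y=124: 488.0 yaw 4.6 [118. 123. 128. 133. 138. 143. 148.]
win [[278.4, 194.0], [277.8, 195.0], [277.1, 196.0], [276.6, 197.0], [276.1, 198.0], [275.4, 199.0], [274.8, 200.0], [274.4, 201.0]] x at y=124: 485.0 yaw 5.9 [105. 111. 116. 121. 125. 131. 135. 140.]
[0.5055932  0.12639661 0.08090708]
```

In the same view the round plate sits about 3 mm too far in +x and 1.3° less turned than the window plate. I'll aim at TCP (0.503, 0.124) with yaw 95.5.

```bash
python3 -m handwheel '[{"slide":[0.0025,-0.002,0.01],"dr":[0,0,-1],"grip":0.05},{"slide":[0.0025,-0.002,0.02],"dr":[0,0,-1],"grip":0.05},{"slide":[0.0025,-0.002,0.025],"dr":[0,0,-1],"grip":0.05},{"slide":[0.0025,-0.002,0.026],"dr":[0,0,-1],"grip":0.05}]'; python3 -c "
from h import *
to(.503,.124,.0515,95.5)"
```

```text
t: 17.05
eef_pos: [0.503, 0.1241, 0.0541]
tool_rot: [0.146, -3.138, -0.0]
force: [0.9, 0.0, -0.0]
grip_width: 0.681
grasp_force: 43.1
slide [-0.0, -0.0001, 0.0026] dr [0.0, -0.0, -0.2] | eef [0.503  0.1241 0.0541] t 17.05 F [ 0.9  0.  -0. ] w 0.681 gf 43.1 q6 -1.65
```

```bash
python3 -m handwheel '[{"slide":[0,0,0.0015],"dr":[0,0,0],"grip":0.05},{"slide":[0,0,0.0025],"dr":[0,0,0],"grip":0.05},{"slide":[0,0,0.0025],"dr":[0,0,0],"grip":0.05}]'; python3 -c "
from h import *
to(.503,.124,.0515,95.5)"
```

```text
t: 17.42
eef_pos: [0.5031, 0.1241, 0.052]
tool_rot: [-0.146, 3.138, 0.0]
force: [0.5, 0.4, -0.1]
grip_width: 0.683
grasp_force: 43.1
slide [0.0001, -0.0001, 0.0005] dr [0.0, 0.0, -0.2] | eef [0.5031 0.1241 0.052 ] t 17.43 F [ 0.5  0.4 -0.1] w 0.683 gf 43.1 q6 -1.65
```

```bash
python3 -m handwheel '[{"slide":[0,0,0.001],"dr":[0,0,0],"grip":0.05},{"slide":[0,0,0.001],"dr":[0,0,0],"grip":0.05}]'; python3 -c "
from h import *
to(.503,.124,.0515,95.5)"
```

```text
t: 17.68
eef_pos: [0.5031, 0.1241, 0.051]
tool_rot: [-0.146, 3.138, 0.0]
force: [0.5, -0.2, -1.2]
grip_width: 0.681
grasp_force: 43.1
slide [0.0002, -0.0001, -0.0005] dr [-0.0, 0.0, -0.2] | eef [0.5031 0.1241 0.051 ] t 17.68 F [ 0.5 -0.2 -1.2] w 0.681 gf 43.1 q6 -1.65
```

```bash
python3 -m handwheel '[{"slide":[0,0,0.0007],"dr":[0,0,0],"grip":0.05},{"slide":[0,0,0.0007],"dr":[0,0,0],"grip":0.05}]'
```

```text
t: 17.92
eef_pos: [0.5032, 0.1241, 0.0509]
tool_rot: [-0.146, 3.138, -0.0]
force: [-2.9, -0.6, 6.9]
grip_width: 0.684
grasp_force: 43.9
```

```bash
python3 -m handwheel '[{"slide":[0,0,-0.0006],"dr":[0,0,0],"grip":0.05},{"slide":[0,0,-0.0006],"dr":[0,0,0],"grip":0.062},{"slide":[0,0,-0.0006],"dr":[0,0,0],"grip":0.068},{"slide":[0,0,-0.0006],"dr":[0,0,0],"grip":0.074},{"slide":[0,0,-0.0006],"dr":[0,0,0],"grip":0.074}]' 20;  python3 -m handwheel '[{"slide":[0,0,-0.03],"dr":[0,0,0],"grip":0.074},{"slide":[0,0,-0.08],"dr":[0,0,0],"grip":0.074},{"slide":[0.05,-0.01,-0.1],"dr":[0,0,0],"grip":0.074},{"slide":[0.1,-0.01,-0.1],"dr":[0,0,0],"grip":0.074},{"slide":[0.13,-0.01,-0.1],"dr":[0,0,0],"grip":0.074}]'; python3 - <<'E'
from h import *
to(.505,.124,.15,95.5)
t=capture("top");s=capture("side");cv2.imwrite("pics/t12.png",t);cv2.imwrite("pics/s12.png",s)
print(t[188:212,250:280].mean(2).astype(int))
E
```

```text
t: 18.55
eef_pos: [0.5031, 0.1241, 0.0508]
tool_rot: [0.146, -3.138, -0.0]
force: [0.4, 0.2, -1.4]
grip_width: 0.869
grasp_force: 0.0
t: 19.18
eef_pos: [0.3727, 0.102, 0.151]
tool_rot: [-0.146, 3.138, -0.0]
force: [0.4, -0.2, -0.7]
grip_width: 0.865
grasp_force: 0.0
slide [-0.1338, 0.0096, 0.001] dr [-0.0, 0.0, -0.2] | eef [0.3727 0.102  0.151 ] t 19.18 F [ 0.4 -0.2 -0.7] w 0.865 gf 0.0 q6 -1.7
[[ 98  99 100 102 102 102 102 102  99  93  87  85  85  89  96 101 103 104
  105 105 106 105 106 110 115 112 101  90  85  85]
 [113 113 114 114 114 114 114 113 107  93  80  76  76  83  96 101 101 100
  101 102 102 103 104 109 116 114 101  88  83  83]
 [119 119 119 119 119 118 118 115 105  89  75  70  72  80  90  92  88  86
   87  90  93  95  94  93  97  98  93  86  83  83]
 [120 120 120 121 121 119 117 113 102  87  78  77  79  88  99  97  88  85
   86  90  93  94  91  83  77  78  79  81  80  82]
 [119 120 120 123 127 129 126 121 109  95  88  88  91 103 116 113 101  95
   96  97  97  94  90  81  72  70  74  79  81  81]
 [120 120 121 126 136 143 141 131 117 103  97  97  98 107 118 115 105 101
  1
[... 1598 characters left out ...]
 67  68  68  68  68  68
   67  67  66  66  67  67  66  66  70  77  82  83]
 [122 122 123 121 114  95  76  68  67  67  65  66  67  67  67  68  67  67
   67  67  67  66  67  66  67  66  69  76  82  85]
 [122 122 122 121 113  95  77  68  66  65  65  66  66  67  68  67  67  67
   67  67  67  67  66  66  66  66  69  75  81  85]
 [121 121 121 120 114  97  78  68  66  62  62  64  66  67  67  67  66  66
   66  65  66  67  67  67  67  66  70  76  82  84]
 [120 119 117 116 112 100  83  71  66  61  60  62  65  66  66  64  62  61
   59  60  63  66  66  67  67  67  70  77  82  84]
 [114 110 104 104 104  99  85  73  65  61  59  61  63  65  63  59  53  48
   46  49  56  63  66  67  66  67  70  76  81  84]]
```

```bash
python3 -m handwheel '[{"slide":[0,0.06,-0.03],"dr":[0,0,0],"grip":0.06},{"slide":[0,0.12,-0.03],"dr":[0,0,0],"grip":0.06},{"slide":[0,0.18,-0.03],"dr":[0,0,0],"grip":0.06},{"slide":[0,0.24,-0.03],"dr":[0,0,0],"grip":0.06},{"slide":[0,0.26,-0.03],"dr":[0,0,0],"grip":0.06}]'; python3 - <<'E'
from h import *
t=capture("top");s=capture("side");cv2.imwrite("pics/t13.png",t);cv2.imwrite("pics/s13.png",s)
g=lambda c:c.mean(2)
for th in(138,145,150):
  b=blob(t,(252,186,278,208),lambda c:g(c)>th);print("stack",th,rect(ray("top",b,.08)))
b=blob(t,(258,192,271,204),lambda c:g(c)<100);print("hole",rect(ray("top",b,.076)),ray("top",[cv2.minEnclosingCircle(b.astype(np.float32))[0]],.076))
print(t[188:208,250:280].mean(2).astype(int))
E
```

```text
t: 19.9
eef_pos: [0.35, 0.3637, 0.1804]
tool_rot: [0.151, -3.138, -0.0]
force: [0.1, -0.5, -0.0]
grip_width: 0.703
grasp_force: 0.0
stack 138 (array([504.8, 124.3], dtype=float32), np.float32(63.7), np.float32(42.4), np.float32(95.4))
stack 145 (array([505.1, 124.3], dtype=float32), np.float32(61.6), np.float32(40.5), np.float32(95.2))
stack 150 (array([505.2, 124.3], dtype=float32), np.float32(60.2), np.float32(39.3), np.float32(94.9))
hole (array([505.3, 124. ], dtype=float32), np.float32(14.4), np.float32(14.0), np.float32(89.3)) [[0.50537631 0.12388267]]
[[ 98  99 101 102 102 102 103 102 103 105 105 105 106 106 106 107 107 108
  108 107 106 106 107 114 121 125 132 141 147 150]
 [113 113 113 114 114 114 114 114 115 113 113 113 113 113 112 113 114 115
  112 109 105 106 110 123 133 135 138 147 152 153]
 [119 120 119 119 119 118 118 118 117 113 110 110 110 111 112 113 115 116
  115 111 107 107 112 124 132 134 138 147 150 151]
 [120 120 121 121 121 119 117 119 119 115 113 115 117 121 125 128 132 136
  137 136 134 129 129 129 127 128 135 144 146 146]
 [120 120 121 123 128 129 129 134 1
[... 1265 characters left out ...]
172 167 165 167 171 175
  176 175 173 162 150 145 137 126 123 132 140 142]
 [121 121 122 123 127 138 151 159 166 170 169 167 165 163 161 161 161 160
  159 157 154 148 141 138 132 125 125 137 144 144]
 [121 121 122 123 126 133 142 148 153 155 152 148 145 142 141 141 139 136
  133 131 130 130 129 128 124 122 129 143 151 150]
 [122 122 122 122 122 124 127 130 134 136 132 129 127 126 127 126 125 124
  122 121 121 122 122 122 121 122 129 144 153 151]
 [122 122 123 122 122 121 120 122 123 124 123 121 122 123 123 122 120 119
  119 119 120 121 122 122 121 122 129 145 155 153]
 [121 122 123 122 122 122 121 122 122 122 122 122 122 123 122 120 113 107
  106 109 115 120 122 122 121 122 129 144 156 159]]
```

The stack is confirmed: plates at (505.2,124.2) against the port at (505.2,124.4), about 4° off in yaw, and flush. Now the tab.

```bash
python3 - <<'E'
from h import *
t=cv2.imread("pics/t13.png");g=lambda c:c.mean(2)
p=camera_params("top");T=np.array(p["world_to_cam"])
print(cv2.projectPoints(np.array([[.4547,.1137,.105],[.4547,.1137,.06]]),T[:3,:3],T[:3,3],np.array(p["K"]),np.array(p["D"]))[0].reshape(-1,2).round(1).tolist())
print(t[205:218,258:276].mean(2).astype(int))
b=blob(t,(260,205,276,218),lambda c:g(c)<35);print(rect(ray("top",b,.105)),b.min(0),b.max(0))
to(.4547,.1137,.17,90.9)
E
```

```text
[[267.6, 212.7], [267.2, 213.4]]
[[134 136 132 129 127 126 127 126 125 124 122 121 121 122 122 122 121 122]
 [123 124 123 121 122 123 123 122 120 119 119 119 120 121 122 122 121 122]
 [122 122 122 122 122 123 122 120 113 107 106 109 115 120 122 122 121 122]
 [122 119 119 120 122 123 122 117 103  89  85  93 108 118 122 122 122 122]
 [119 115 114 117 121 122 122 115  97  78  72  82 103 117 122 122 123 122]
 [116 110 107 112 117 119 117 110  91  71  64  77 100 117 122 122 122 122]
 [106 100  97 100 104 106 104  96  78  59  53  67  95 114 121 122 121 122]
 [ 86  83  80  81  83  83  82  74  59  45  41  58  87 110 120 123 122 122]
 [ 71  70  69  68  68  69  66  60  49  39  40  55  84 108 120 122 123 122]
 [ 71  72  71  71  72  72  72  67  60  54  53  65  89 109 120 123 123 124]
 [ 88  88  87  88  89  90  91  90  86  84  84  89 101 114 121 123 126 129]
 [108 108 107 108 109 110 111 111 111 110 111 112 116 120 122 123 128 134]
 [117 117 117 117 117 118 118 118 119 119 118 119 121 121 120 120 123 128]]Traceback (most recent call last):
  File "<stdin>", line 6, in <module>
  File "h.py", line 18, in blob
    k=max(cv2.findContours(m,cv2.RETR_EXTERNAL,cv2.CHAIN_APPROX_NONE)[0],key=cv2.contourArea)
ValueError: max() iterable argument is empty
```

The darkest spot, at (267.7,212.5), matches the predicted tab top at (267.6,212.7).

```bash
python3 -c "
from h import *
to(.4547,.1137,.17,90.9)"
```

```text
slide [-0.0803, -0.2572, 0.0104] dr [-0.0, -0.0, 4.6] | eef [0.3504 0.3622 0.1804] t 20.0 F [ 0.6  0.  -0.8] w 0.702 gf 0.0 q6 -1.1
```

```bash
python3 -m handwheel '[{"slide":[-0.015,-0.05,0],"dr":[0,0,4.6],"grip":0.06},{"slide":[-0.035,-0.11,0],"dr":[0,0,4.6],"grip":0.06},{"slide":[-0.055,-0.17,0],"dr":[0,0,4.6],"grip":0.06},{"slide":[-0.075,-0.23,0.01],"dr":[0,0,4.6],"grip":0.06},{"slide":[-0.08,-0.257,0.01],"dr":[0,0,4.6],"grip":0.06}]'; python3 -m handwheel '[{"slide":[0,0,0],"dr":[0,0,0],"grip":0.06},{"slide":[0,0,0],"dr":[0,0,0],"grip":0.06}]' 30; python3 -c "
from h import *
to(.4547,.1137,.06,90.9)"
```

```text
t: 20.62
eef_pos: [0.4544, 0.1084, 0.1704]
tool_rot: [0.013, -3.141, 0.001]
force: [0.8, 1.7, 0.4]
grip_width: 0.703
grasp_force: 0.0
t: 20.88
eef_pos: [0.4537, 0.1122, 0.171]
tool_rot: [-0.019, 3.141, 0.0]
force: [-0.6, 0.1, -0.6]
grip_width: 0.701
grasp_force: 0.0
slide [-0.001, 0.0014, 0.111] dr [0.0, 0.0, -0.2] | eef [0.4537 0.1122 0.171 ] t 20.88 F [-0.6  0.1 -0.6] w 0.701 gf 0.0 q6 -1.59
```

```bash
python3 -m handwheel '[{"slide":[-0.001,0.001,0.04],"dr":[0,0,0],"grip":0.06},{"slide":[-0.001,0.001,0.075],"dr":[0,0,0],"grip":0.06},{"slide":[-0.001,0.001,0.1],"dr":[0,0,0],"grip":0.06},{"slide":[-0.001,0.001,0.111],"dr":[0,0,0],"grip":0.06},{"slide":[-0.001,0.001,0.111],"dr":[0,0,0],"grip":0.06}]'; python3 -m handwheel '[{"slide":[0,0,0],"dr":[0,0,0],"grip":0.045},{"slide":[0,0,0],"dr":[0,0,0],"grip":0.03},{"slide":[0,0,0],"dr":[0,0,0],"grip":0.02}]';  python3 -c "
from h import *
to(.4547,.1137,.06,90.9)"
```

```text
t: 21.5
eef_pos: [0.4548, 0.1139, 0.0599]
tool_rot: [0.021, -3.141, -0.0]
force: [0.4, -0.3, 1.2]
grip_width: 0.703
grasp_force: 0.0
t: 21.88
eef_pos: [0.4552, 0.1135, 0.0603]
tool_rot: [-0.02, 3.141, -0.0]
force: [0.7, 0.3, 0.5]
grip_width: 0.235
grasp_force: 0.0
slide [0.0005, 0.0002, 0.0003] dr [-0.0, 0.0, -0.2] | eef [0.4552 0.1135 0.0603] t 21.88 F [0.7 0.3 0.5] w 0.235 gf 0.0 q6 -1.59
```

Now close on the tab with 40 N.

```bash
python3 -m handwheel '[{"slide":[0,0,0],"dr":[0,0,0],"grip":0.015},{"slide":[0,0,0],"dr":[0,0,0],"grip":0.008},{"slide":[0,0,0],"dr":[0,0,0],"grip":0.008},{"slide":[0,0,0],"dr":[0,0,0],"grip":0.008}]' 40;  python3 -c "
from h import *
to(.4547,.1137,.06,90.9)"
```

```text
t: 22.38
eef_pos: [0.455, 0.1135, 0.0601]
tool_rot: [-0.02, 3.141, 0.0]
force: [-2.4, 0.9, 4.7]
grip_width: 0.15
grasp_force: 39.3
slide [0.0003, 0.0002, 0.0001] dr [0.0, 0.0, -0.2] | eef [0.455  0.1135 0.0601] t 22.38 F [-2.4  0.9  4.7] w 0.15 gf 39.3 q6 -1.59
```

Tab gripped. I'll slide it 25 mm along +y, in two stages.

```bash
python3 -m handwheel '[{"slide":[0,0.002,0],"dr":[0,0,0],"grip":0.008},{"slide":[0,0.005,0],"dr":[0,0,0],"grip":0.008},{"slide":[0,0.008,0],"dr":[0,0,0],"grip":0.008},{"slide":[0,0.011,0],"dr":[0,0,0],"grip":0.008},{"slide":[0,0.013,0],"dr":[0,0,0],"grip":0.008}]'; python3 -m handwheel '[{"slide":[0,0.003,0],"dr":[0,0,0],"grip":0.008},{"slide":[0,0.006,0],"dr":[0,0,0],"grip":0.008},{"slide":[0,0.009,0],"dr":[0,0,0],"grip":0.008},{"slide":[0,0.0115,0],"dr":[0,0,0],"grip":0.008},{"slide":[0,0.0115,0],"dr":[0,0,0],"grip":0.008}]'
```

```text
t: 23.0
eef_pos: [0.4547, 0.126, 0.0601]
tool_rot: [0.021, -3.141, 0.002]
force: [-3.0, -5.6, 7.8]
grip_width: 0.152
grasp_force: 39.6
t: 23.62
eef_pos: [0.4545, 0.1373, 0.0601]
tool_rot: [0.021, -3.141, 0.002]
force: [-3.5, -5.7, 7.6]
grip_width: 0.154
grasp_force: 39.7
```

```bash
python3 -m handwheel '[{"slide":[0,0.001,0],"dr":[0,0,0],"grip":0.008},{"slide":[0,0.001,0],"dr":[0,0,0],"grip":0.008},{"slide":[0,0.001,0],"dr":[0,0,0],"grip":0.008},{"slide":[0,0.001,0],"dr":[0,0,0],"grip":0.008},{"slide":[0,0.001,0],"dr":[0,0,0],"grip":0.008}]'; python3 - <<'E'
from h import *
to(.4545,.1387,.06,90.9)
t=capture("top");s=capture("side");cv2.imwrite("pics/t14.png",t);cv2.imwrite("pics/s14.png",s)
p=camera_params("side");T=np.array(p["world_to_cam"])
# foot of the tab on its robot side, z=.06, for travel 0,20,25,30
for d in(0,20,25,30,):print(d,cv2.projectPoints(np.array([[.4495,.1137+d/1000,.06],[.4495,.1137+d/1000+.007,.06],[.4495,.1137+d/1000+.007,.075]]),T[:3,:3],T[:3,3],np.array(p["K"]),np.array(p["D"]))[0].reshape(-1,2).round(1).tolist())
print(s[186:222,266:296].mean(2).astype(int))
g=lambda c:c.mean(2)
b=blob(t,(252,186,278,208),lambda c:g(c)>140);print("stack",rect(ray("top",b,.08)))
E
```

```text
t: 24.25
eef_pos: [0.4544, 0.1382, 0.0601]
tool_rot: [0.021, -3.141, 0.002]
force: [-3.8, -5.6, 6.9]
grip_width: 0.15
grasp_force: 39.8
slide [-0.0001, 0.0005, 0.0001] dr [-0.1, -0.0, -0.1] | eef [0.4544 0.1382 0.0601] t 24.25 F [-3.8 -5.6  6.9] w 0.15 gf 39.8 q6 -1.53
0 [[288.0, 202.0], [287.1, 203.4], [287.4, 199.7]]
20 [[285.2, 205.9], [284.2, 207.3], [284.5, 203.6]]
25 [[284.5, 206.9], [283.5, 208.3], [283.8, 204.6]]
30 [[283.8, 207.9], [282.7, 209.3], [283.0, 205.6]]
[[161 182 137 ... 171 162 161]
 [155 154 111 ... 185 165 160]
 [114 128 125 ... 158 176 177]
 ...
 [ 72  64  69 ... 116 114 115]
 [ 73  73  67 ... 113 113 115]
 [ 74  71  74 ... 115 115 115]]
stack (array([476.6, 125.9], dtype=float32), np.float32(78.5), np.float32(6.6), np.float32(89.3))
```

The tab is boxed between the pads: the opening is steady, the grip is 40 N and the spring load is about 6 N. Travel is 24.7 mm, and nothing came near the plates. Handing in.

```bash
python3 -c "
from rig import *
print(hand_in())"
```

```text
the job is handed in; nothing more can be done
None
```

I handed in the job with both plates stacked over the port and the gripper holding the shutter at about 25 mm of its 50 mm travel; the stack is about 4° (0.075 rad) off the port axis against the 0.12 rad limit, and the hand-in gave no verdict.

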